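# Clamp an LED tube in the cam vise with the click wrench

## Robot

A 6-joint arm with a two-finger parallel gripper is mounted at the origin on the work surface. World frame = base frame: x ahead of the robot, y to its left, z up, the work surface at z = 0. Lengths are in m, angles in degrees, forces in N, time in s.
With the tool pointing down it reaches from about 0.375 to 0.975 m from the base axis. Payload 3.8 kg.
Tool frame: the origin (TCP) lies at the very end of the fingers, on their centre line; the grasp point (between the pads) lies 19 mm behind it; z points along the fingers, y is the line along which they close (so a half turn about z gives the same grasp; the last joint's range is limited). The gripper opens to 85 mm and grips with 20 to 120 N. Pads are 22 mm wide; open, the fingers measure 114 mm over their backs; the gripper's body (76 mm by 85 mm) begins 54 mm behind the grasp point. The pads swing forward as they close: fully open they stand 13 mm farther back than shut.
Start: joints at [64.349, 15.12, 91.902, -0, 72.978, -2.114], TCP at [0.27, 0.619, 0.231] pointing down, gripper open.
Joint ranges: [-150.88, 150.88], [-54.13, 125.18], [17.81, 147.31], [-75.09, 255.09], [0, 152.58], [-146.25, 146.25]. Speed limits (degrees/s): [147.25, 147.25, 180, 180, 180, 180].

## Interface

Orientations are given as a 3x3 rotation matrix whose columns are the frame's x, y, z axes.
In Python, from rig import get_obs, get_image, close_job, regions_of gives the robot as it stands. The module is installed in compiled form; this text tells all that it offers.
- The arm moves only by the shell command python3 -m pendant 'ROWS' [FORCE]. ROWS is a JSON object of lists of equal length, an entry for each row: "translation": the shift along the tool's x, y, z normalised to -1 to 1, where 1 is 12 cm, a list of three; "delta_rot": the turn, a rotation vector about the tool's x, y, z normalised to -1 to 1, where 1 is 180 degrees, a list of three; "claw": the opening, from 0 (shut) to 1 (fully open). In form: {"translation": [[x, y, z], ...], "delta_rot": [[wx, wy, wz], ...], "claw": [claw, ...]}. A call has 1 to 8 rows; each row is the pose to reach, as a shift and turn from the pose commanded when the call began, along the tool's axes at that moment, turning the shorter way round; what a row does not reach only later rows make up. A row lasts 1/8 s, in which the tool goes at most 62.5 mm and 10.7 degrees, less where a joint would pass 70% of its speed; a pose out of reach is approached as far as the arm can. A call with a number of a shift or a turn outside -1 to 1 is refused whole. A call with a gripper value outside its range is refused whole. The fingers move at their own pace and stop on an object; FORCE is the grip in N (left out, the last holds). Time passes only in rows, so rows that repeat a pose let the fingers close. It gives the time, the measured TCP pose, the force, the opening and the grip force at its end, in the units of the state.
- get_obs(): the state, without advancing time (a new reading comes with each control period).
- get_image(name): name is "scene" or "top"; returns a dict with "color" (384x512x3 uint8, red, green, blue), "range_z" (384x512 float32, m along the optical axis (not along the pixel's ray), 0 where there is no reading), "camera_matrix" (3x3 intrinsics, pixels), "origin" and "rotation" of the camera in the world. Camera axes: x right, y up, looking along -z (the intrinsics and any distortion apply to the point x, -y, -z); pixel columns grow to the right and rows downward; lengths in m; the calibration is good to about 2 mm. A picture is of the moment at which its call begins.
- close_job(): hands the job in; it is judged then, once.
Trained networks look in the newest picture that a camera, given by its name, has taken for a name from the list of things; names that differ only in an ending like _2 or _b are one class to them, and where a whole thing is asked for, a point or a joint stands for the part that bears it (a point fixed in the world has none). Each returns a list of dicts, best first, with "score" (0 to 1); they miss things now and then, are a little off and sometimes report something else, mostly with a low value. They report only what shows in the picture. A call takes as long as a camera call. They do not tell look-alikes from the thing itself.
- regions_of(camera, name): "pixels" (384x512 bool, what is visible of it) and "extent" ([left, top, width, height] in pixels, round what is visible of it).
The state is a dict: "time_s": time; "joint_pos": joint angles; "qd": joint speeds; "effort": joint torques, N m; "ee_pos": TCP position; "tool_rot": TCP orientation; "force": force on the tool from outside, world axes, zero at the start; "moment": the same for the moment, N m; "width": finger opening in m; "gripper_force": force on a finger pad.
Only numpy, scipy, OpenCV 4.12 (cv2) and the standard library are available. Lean on these libraries where they do the work, as an engineer would, in place of code of your own. Each camera call takes 0.05 s, during which the arm holds its last target. There are 200 camera calls.

## Task

Lay the clear LED tube from the rack into the blue cam vise, down flat on the floor between the jaws and on the end rest and centred along it, and let go of it. Then turn the red-handled click wrench clockwise (seen from above) until the jaws are closed and its handle hinge breaks over, stop there before the hinge folds as far as its own stop, and back off so that the handle springs straight again. Leave the vise tight with the tube in it, and do not disturb the smoked tube, the solder spool or the flux tin.

Things in the scene. Friction and masses are not known exactly. Their poses are not given: they have to be found in the camera images.
- clear_tube_center (a point): Centre (on the axis, half-way along) of the loose clear tube: 25 mm diameter, 220 mm long, about 90 g, lying level along its own y axis; see-through, a white LED strip inside, black caps at both ends (both ends alike). It lies in one of the two places of the rack, its centre 42.5 mm above the bench.
- smoked_tube_center (a point): Centre of the smoked (dark brown-black) tube, same size, in the rack's other place; leave it alone.
- rack: Fixed grey rack, 170 x 160 mm, base 10 mm thick; origin at the centre of its underside. Two places at rack x = -40 and +40 mm, tubes lying along rack y. Tubes rest at 30 mm height on 18 mm wide saddles at rack y = -65 and +65 mm with 12 mm high side walls; between the saddles the tube's middle is free to grasp.
- cradle (a point): Centre that the tube has when clamped in the vise, 47.5 mm above the bench, the tube lying along this frame's y; x, y, z are the vise's axes, z up. Blue fixed base: 12 mm thick, from x = -105 to +65 mm, y = -120 to +120 mm. Between y = -70 and +57 mm only the base lies under the tube, so it can be held there. Lower the tube at x about -4 mm; the jaw pushes it to x = 0.
- jaw_floor (a point): Centre of the floor between the jaws, at y = +82.5 mm of the cradle frame, 35 mm above the bench; floor and jaws are 45 mm long in y. The fixed jaw's face stands 12.5 mm to +x of here. Both jaws rise 17 mm over this floor, with 8 mm high sloped lead-ins above that.
- end_rest (a point): Floor of the rest for the tube's other end, at y = -85 mm of the cradle frame, 35 mm above the bench, 25 mm long in y. Its side walls stand 14.5 mm to +x and 25.6 mm to -x of here, 17 mm high, with 8 mm high sloped lead-ins above that.
- jaw_face (a point): Middle of the moving jaw's face, at the height of the tube's axis. It stands at x = -23.6 mm of the cradle frame when joint cam is 0 and comes 12 mm per rad of cam towards +x, until it touches the tube at cam = 0.95.
- cam (a joint): Turn of the wrench head and the cam spindle under it, rad: 0 is fully open, grows as the wrench is turned clockwise seen from above. Starts between 0 and 0.3, turns against light friction (0.25 N m, about 2 N at the handle), ends hard at 0.95, where the jaws are tight on the tube. It stays where it is left.
- fold (a joint): Angle of the break-over hinge in the wrench handle, rad: 0 straight, grows as the handle folds clockwise. Stays 0 until the set torque (1.2 N m here, about 11 N at grip), reached only when cam is at its end; then it folds at nearly constant force. From 0.10 it has broken over, 0.15 to 0.25 is good, over 0.36 too far (stop at 0.42). Let back, it springs straight by itself within a second.
- spindle (a point): Point on the vertical axis of the cam spindle and wrench head, at the height of the handle's axis (85 mm above the bench); at x = -52 mm, y = +82.5 mm of the cradle frame. The head is a steel cylinder of 28 mm diameter from 67 to 99 mm height. The wrench stays on the spindle.
- fold_pin (a point): Point on the vertical axis of the break-over hinge (yellow pin), 45 mm from the spindle along the wrench, at 85 mm height.
- grip (a point): Middle of the red handle, on its axis, 105 mm from fold_pin and, while straight, 150 mm from the spindle, 85 mm above the bench. A level round bar of 26 mm diameter, 95 mm long, free underneath; x points outwards along it. Can be pinched from above or pushed sideways. While straight it points at 2.18 rad minus cam from the cradle's x axis towards y.
- spool_center (a point): Centre of a solder spool (green flanges, silver winding), 60 mm diameter, 40 mm high, standing on the bench; leave it alone.
- tin_center (a point): Centre of a white flux tin with a yellow lid, 55 mm diameter, 32 mm high, standing on the bench; leave it alone.
Not all that is in view belongs to the job. Of the things that look like the part that bears clear_tube_center, the largest one is meant.

How it is judged (in metres and radians):
On the way, in this order (a step that is already met when the one before it is completed fails the run):
1. the clear tube lies down in the open vise, let go (y of clear_tube_center in the frame of cradle between -0.02 and 0.02 m and z of clear_tube_center in the frame of cradle between -0.004 and 0.004 m and angle between the y axis of clear_tube_center and the y axis of cradle, either way round below 0.12 rad and x of clear_tube_center in the frame of cradle between -0.013 and 0.003 m and value of joint cam below 0.7 rad and contact force between the fingers and clear_tube below 0.1 N and linear speed of clear_tube below 0.05 m/s), for 0.2 s.
2. with the vise closed on the tube, the wrench handle breaks over (folds by more than 0.10 rad) (y of clear_tube_center in the frame of cradle between -0.02 and 0.02 m and z of clear_tube_center in the frame of cradle between -0.004 and 0.004 m and angle between the y axis of clear_tube_center and the y axis of cradle, either way round below 0.12 rad and x of clear_tube_center in the frame of cradle between -0.003 and 0.003 m and value of joint cam above 0.9 rad and value of joint fold above 0.1 rad), for 0.1 s.
At the end, for the whole second after the job is handed in: The clear tube lies at rest in the vise, let go: its centre within 20 mm along, 3 mm across and 4 mm in height of the cradle point and within 0.12 rad of its y axis; cam is still above 0.85 and the handle has sprung straight (fold under 0.05), after having broken over (y of clear_tube_center in the frame of cradle between -0.02 and 0.02 m and z of clear_tube_center in the frame of cradle between -0.004 and 0.004 m and angle between the y axis of clear_tube_center and the y axis of cradle, either way round below 0.12 rad and x of clear_tube_center in the frame of cradle between -0.003 and 0.003 m and value of joint cam above 0.85 rad and value of joint fold below 0.05 rad and linear speed of clear_tube below 0.02 m/s); the robot touches nothing.
It fails at once if the handle is pushed on past the break, nearly to the hinge's stop (fold over 0.36 rad) (value of joint fold above 0.36 rad).
It fails at once if the smoked tube, the spool or the flux tin is moved more than 30 mm (distance of any of smoked_tube_center, spool_center, tin_center from where it was at the start of the episode above 0.03 m).
It also fails if it takes over 67 s, if anything falls off the work surface, if the arm or the gripper's body presses on something with over 40 N, if the wrist force passes 120 N, or if a joint passes its speed limit or range.

## Working session

There is one attempt and no reset: what is moved stays moved. The work goes in short steps, Python scripts to look and compute and a shell command to move; the robot and the scene stay as the last step left them, time stands still between calls to the robot, and variables do not carry over. Pictures are saved under pics/ and viewed, at most 10 in all, crops included, and the job is handed in when it is done.

```bash
mkdir -p pics; cat > h.py <<'E'
import numpy as np, cv2
from rig import *
def cloud(im):
    z=im["range_z"];K=im["camera_matrix"];v,u=np.mgrid[:384,:512]
    p=np.stack([(u-K[0,2])/K[0,0]*z,-(v-K[1,2])/K[1,1]*z,-z],-1)
    return p@np.array(im["rotation"]).T+np.array(im["origin"])
def project(im,p):
    c=(np.array(p)-im["origin"])@np.array(im["rotation"]);K=im["camera_matrix"]
    return K[0,0]*c[...,0]/-c[...,2]+K[0,2],K[1,1]*-c[...,1]/-c[...,2]+K[1,2]
E
python3 - <<'E'
from h import *
ims=[]
for n in("scene","top"):
    im=get_image(n);P=cloud(im);ims.append(im["color"])
    cv2.imwrite(f"pics/{n}0.png",im["color"][...,::-1])
    print(n,im["origin"].round(3) if hasattr(im["origin"],'round') else im["origin"])
    for t in["clear_tube_center","smoked_tube_center","rack","cradle","jaw_face","grip","fold_pin","spindle","spool_center","tin_center"]:
        try:
            for r in regions_of(n,t)[:3]:
                m=r["pixels"]&(im["range_z"]>0);q=P[m]
                if len(q)==0: continue
                print(t,round(r["score"],2),r["extent"],m.sum(),np.median(q,0).round(3),np.percentile(q,2,axis=0).round(3),np.percentile(q,98,axis=0).round(3))
        except Exception as e: print(t,e)
print(get_obs())
E
```

```text
scene [ 1.396 -0.213  0.676]
clear_tube_center 0.8 [129.8, 184.2, 71.6, 12.3] 548 [ 0.434 -0.345  0.049] [ 0.381 -0.45   0.029] [ 0.459 -0.239  0.056]
clear_tube_center 0.76 [123.3, 243.9, 61.2, 32.3] 440 [ 0.702 -0.363  0.016] [ 0.66  -0.432  0.006] [ 0.741 -0.29   0.02 ]
clear_tube_center 0.71 [145.4, 164.4, 31.2, 18.4] 178 [ 0.256 -0.376  0.015] [ 0.187 -0.418  0.001] [ 0.315 -0.33   0.02 ]
smoked_tube_center 0.75 [129.1, 184.9, 71.3, 13.1] 552 [ 0.435 -0.344  0.049] [ 0.369 -0.452  0.   ] [ 0.459 -0.238  0.056]
smoked_tube_center 0.64 [121.8, 200.5, 75.4, 11.8] 573 [ 0.512 -0.367  0.05 ] [ 0.485 -0.469  0.036] [ 0.537 -0.26   0.056]
rack 0.58 [130.2, 192.9, 62.9, 35.1] 1083 [ 0.514 -0.358  0.01 ] [ 0.408 -0.437  0.006] [ 0.56  -0.278  0.041]
cradle 0.57 [230.8, 172.3, 119.9, 69.2] 3539 [ 0.596 -0.005  0.012] [ 0.497 -0.14   0.001] [0.675 0.205 0.096]
jaw_face 0.71 [295.4, 175.2, 54.6, 36.2] 537 [0.533 0.126 0.089] [ 0.355  0.047 -0.002] [0.576 0.293 0.099]
jaw_face 0.58 [291.8, 207.8, 15.3, 7.8] 130 [0.589 0.055 0.049] [0.577 0.035 0.035] [0.594 0.077 0.059]
grip 0.83 [316.0, 174
[... 2565 characters left out ...]
10596586e-03,
        7.29779759e+01, -2.11587823e+00]), 'qd': array([-0.06838395, -0.11038533, -0.0050601 , -0.07935967, -0.03755431,
        0.00788123]), 'effort': array([-2.07515950e-03, -5.15091705e+01, -3.67729497e+01, -3.80936763e-04,
        1.06772328e-03, -6.62515802e-06]), 'ee_pos': array([0.26958889, 0.6188349 , 0.23129333]), 'tool_rot': array([[-9.16801489e-01,  3.99343248e-01,  2.20781179e-05],
       [ 3.99343248e-01,  9.16801489e-01,  3.33716045e-06],
       [-1.89085789e-05,  1.18762610e-05, -1.00000000e+00]]), 'force': array([ 0.47949823,  0.24709057, -0.64247785]), 'moment': array([-0.01456357, -0.00164994, -0.01154707]), 'gripper_force': 0.0, 'width': 0.08570042976658158}
```

```bash
python3 - <<'E'
import cv2
a=cv2.imread("pics/top0.png")[70:350,110:450];cv2.imwrite("pics/a.png",cv2.resize(a,None,fx=2.1,fy=2.1,interpolation=cv2.INTER_CUBIC))
a=cv2.imread("pics/scene0.png")[140:300,100:370];cv2.imwrite("pics/b.png",cv2.resize(a,None,fx=2.9,fy=2.9,interpolation=cv2.INTER_CUBIC))
E
```

```text
(no output)
```

View pics/a.png

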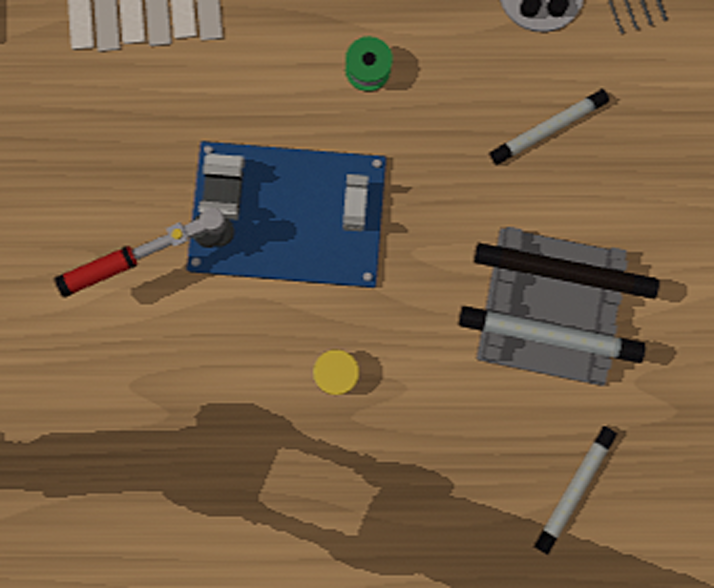

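View pics/b.png

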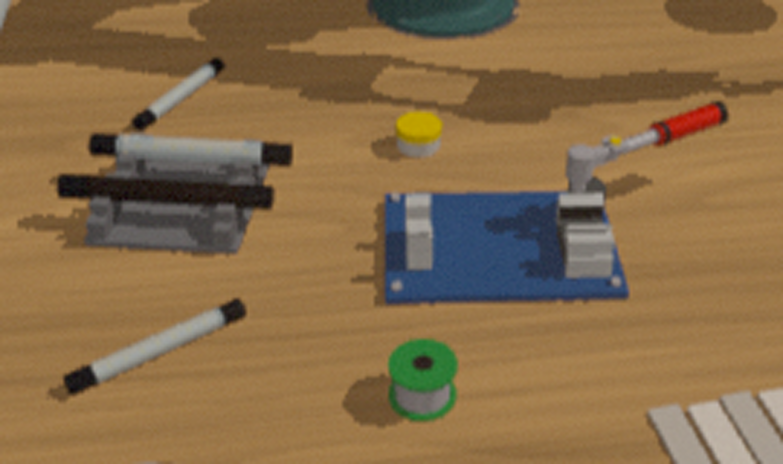

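Top view: the clear tube is in the rack's near place (crop 460–645, 318–350) and the smoked one is at 475–660, 255–285. The vise base is at 190–385, 140–285 with jaws on the left, and the wrench points lower left. The two free pale tubes are shorter look-alikes.

```bash
python3 - <<'E'
from h import *
for n in("top","scene"):
    im=get_image(n);P=cloud(im);c=im["color"].astype(int);z=im["range_z"]>0
    print("==",n)
    hsv=cv2.cvtColor(im["color"],cv2.COLOR_RGB2HSV)
    # tube
    for t,lo,hi in(("clear",(.36,-.47),(.47,-.22)),("smoked",(.46,-.49),(.55,-.24))):
        m=z&(P[...,2]>.046)&(P[...,2]<.066)&(P[...,0]>lo[0])&(P[...,0]<hi[0])&(P[...,1]>lo[1])&(P[...,1]<hi[1])
        r=regions_of(n,t+"_tube_center")
        r=[k for k in r if (k["pixels"]&m).sum()>100]
        if t=="clear" and r:
            r=max(r,key=lambda k:(k["pixels"]&m).sum()); m&=r["pixels"]
        q=P[m][:,:2]; print(t,m.sum(),cv2.minAreaRect(q.astype(np.float32)), np.median(P[m][:,2]))
    # base
    m=z&(hsv[...,0]>100)&(hsv[...,0]<125)&(hsv[...,1]>150)&(P[...,0]>.4)&(P[...,0]<.75)&(abs(P[...,1])<.25)&(abs(P[...,2]-.013)<.006)
    q=P[m][:,:2].astype(np.float32);print("base",m.sum(),cv2.minAreaRect(q),np.median(P[m][:,2]),cv2.boxPoints(cv2.minAreaRect(q)).round(3).tolist())
    # red handle
    m=z&((hsv[...,0]<8)|(hsv[...,0]>172))&(hsv[...,1]>150)&(P[...,2]>.06)&(P[...,2]<.11)
    q=P[m][:,:2].astype(np.float32);print("grip",m.sum(),cv2.minAreaRect(q),np.median(P[m],0))
    # tops at 60mm within vise
    for zl,zh in((.055,.066),(.093,.106)):
        m=z&(P[...,2]>zl)&(P[...,2]<zh)&(P[...,0]>.48)&(P[...,0]<.7)&(P[...,1]<.11)&(P[...,1]>-.17)
        k,l,s,ce=cv2.connectedComponentsWithStats(m.astype(np.uint8))
        for i in range(1,k):
            if s[i,4]>15:
                q=P[l==i];print("top",zl,s[i],q.min(0).round(3),q.max(0).round(3),q.mean(0).round(4))
E
```

```text
== top
clear 834 ((0.42318880558013916, -0.34278759360313416), (0.2217279076576233, 0.025381188839673996), 77.85636901855469) 0.053654220286820764
smoked 815 ((0.49568331241607666, -0.3634603023529053), (0.22219841182231903, 0.04968494549393654), 81.32183837890625) 0.05330722058390247
base 4126 ((0.5818915367126465, -0.02529284358024597), (0.23615112900733948, 0.16923825442790985), 84.7938461303711) 0.012296440368228523 [[0.4869999885559082, -0.13500000536441803], [0.6549999713897705, -0.1509999930858612], [0.6769999861717224, 0.08500000089406967], [0.5080000162124634, 0.10000000149011612]]
grip 488 ((0.6289307475090027, -0.07122057676315308), (1.2792094945907593, 0.4058465361595154), 80.49720001220703) [0.50363252 0.20051585 0.09321508]
top 0.055 [207 148  17   6  58] [0.621 0.032 0.055] [0.635 0.074 0.063] [0.6287 0.0532 0.0587]
top 0.055 [275 153  10   5  33] [ 0.609 -0.125  0.055] [ 0.62  -0.101  0.064] [ 0.6151 -0.112   0.0588]
top 0.055 [204 166  18   6  47] [0.574 0.037 0.055] [0.587 0.081 0.065] [0.5811 0.0572 0.0588]
top 0.055 [273 173  10   4  26] [ 0.557 -0.119  0.055] [ 0
[... 666 characters left out ...]
9742507935, -0.13699999451637268], [0.6620000004768372, -0.1469999998807907], [0.6769999861717224, 0.07800000160932541], [0.515999972820282, 0.08900000154972076]]
grip 342 ((0.43997707962989807, 0.005910038948059082), (1.719616174697876, 0.9497684240341187), 88.8981704711914) [0.50240578 0.15607548 0.06353778]
top 0.055 [240 207   9   3  24] [ 0.562 -0.121  0.055] [ 0.571 -0.096  0.061] [ 0.5659 -0.1091  0.0583]
top 0.055 [293 207  15   3  33] [0.578 0.036 0.055] [0.589 0.079 0.062] [0.5841 0.0563 0.0577]
top 0.093 [307 187   9   6  24] [0.532 0.088 0.094] [0.559 0.109 0.099] [0.5464 0.0988 0.0953]
top 0.093 [296 190   9   6  45] [0.547 0.047 0.094] [0.576 0.072 0.099] [0.563  0.0588 0.0973]
```

```bash
cat >> h.py <<'E'
def plan(xy_z,ydeg):
    o=get_obs();R=np.array(o["tool_rot"]);a=np.deg2rad(ydeg)
    from scipy.spatial.transform import Rotation as S
    best=None
    for s in(1,-1):
        y=s*np.array([np.cos(a),np.sin(a),0]);z=np.array([0,0,-1.]);T=np.c_[np.cross(y,z),y,z]
        w=S.from_matrix(R.T@T).as_rotvec()/np.pi
        if best is None or abs(w).max()<abs(best).max():best=w
    print("t",o["time_s"],"pos",o["ee_pos"].round(4),"j",o["joint_pos"].round(0),"\n shift",(R.T@(np.array(xy_z)-o["ee_pos"])/.12).round(3),"turn",best.round(4),"F",o["force"].round(1),"w",round(o["width"],4),o["gripper_force"])
E
for i in 1 2 3 4; do python3 -m pendant '{"translation":[[-0.87,-0.8,0],[-0.87,-0.8,0],[-0.87,-0.8,0]],"delta_rot":[[0,0,0],[0,0,0],[0,0,0]],"claw":[0.7,0.7,0.7]}' 60; done
for i in 1 2 3 4; do python3 -m pendant '{"translation":[[-0.22,-0.91,0],[-0.22,-0.91,0],[-0.22,-0.91,0]],"delta_rot":[[0,0,0],[0,0,0],[0,0,0]],"claw":[0.7,0.7,0.7]}'; done
python3 -m pendant '{"translation":[[0,0,0],[0,0,0],[0,0,0],[0,0,0],[0,0,0],[0,0,0],[0,0,0],[0,0,0]],"delta_rot":[[0,0,0.06],[0,0,0.12],[0,0,0.18],[0,0,0.24],[0,0,0.3],[0,0,0.36],[0,0,0.42],[0,0,0.4367]],"claw":[0.7,0.7,0.7,0.7,0.7,0.7,0.7,0.7]}'
python3 -c "
from h import *
plan([.425,-.3435,.13],-12.1)"
```

```text
time_s: 1.78
ee_pos: [0.3279, 0.4863, 0.2313]
tool_rot: [[-0.916, 0.402, 0.0], [0.402, 0.916, -0.001], [-0.0, -0.001, -1.0]]
force: [-0.2, -0.1, 0.2]
width: 0.0597
gripper_force: 0.0
time_s: 2.15
ee_pos: [0.3853, 0.3574, 0.2316]
tool_rot: [[-0.916, 0.402, 0.001], [0.402, 0.916, 0.0], [-0.0, 0.0, -1.0]]
force: [-0.4, 0.8, 0.3]
width: 0.0597
gripper_force: 0.0
time_s: 2.52
ee_pos: [0.4429, 0.2282, 0.2316]
tool_rot: [[-0.916, 0.402, 0.001], [0.402, 0.916, 0.0], [-0.001, 0.001, -1.0]]
force: [0.1, 0.9, -0.5]
width: 0.06
gripper_force: 0.0
time_s: 2.9
ee_pos: [0.5005, 0.0987, 0.2315]
tool_rot: [[-0.916, 0.402, 0.001], [0.402, 0.916, 0.0], [-0.001, 0.001, -1.0]]
force: [0.5, -0.7, 0.3]
width: 0.0597
gripper_force: 0.0
time_s: 3.28
ee_pos: [0.4796, -0.0116, 0.2314]
tool_rot: [[-0.915, 0.402, 0.0], [0.402, 0.915, 0.0], [0.0, 0.0, -1.0]]
force: [-0.2, 0.6, 0.7]
width: 0.0598
gripper_force: 0.0
time_s: 3.65
ee_pos: [0.4608, -0.1218, 0.2314]
tool_rot: [[-0.916, 0.402, 0.001], [0.402, 0.916, 0.001], [-0.0, 0.001, -1.0]]
force: [0.3, 0.2, 0.1]
width: 0.0596
gripper_force: 0.0
time_s: 4.03
ee_pos: [0.4419, -0.2323, 0.2314]
tool_rot: [[-0.916, 0.401, 0.001], [0.401, 0.916, 0.001], [-0.0, 0.001, -1.0]]
force: [-0.2, 0.9, -0.3]
width: 0.0596
gripper_force: 0.0
time_s: 4.4
ee_pos: [0.4228, -0.3427, 0.2312]
tool_rot: [[-0.916, 0.401, 0.001], [0.401, 0.916, 0.001], [-0.0, 0.001, -1.0]]
force: [0.2, 0.4, -0.2]
width: 0.0598
gripper_force: 0.0
time_s: 5.4
ee_pos: [0.4232, -0.3391, 0.2311]
tool_rot: [[0.211, 0.978, 0.001], [0.978, -0.211, 0.002], [0.002, 0.0, -1.0]]
force: [0.6, 0.4, 0.3]
width: 0.0598
gripper_force: 0.0
t 5.4 pos [ 0.4232 -0.3391  0.2311] j [-41.   1. 108.   0.  71. -29.] 
 shift [-0.034  0.022  0.843] turn [ 0.     -0.0007 -0.0003] F [0.6 0.4 0.3] w 0.0598 0.0
```

```bash
python3 -m pendant '{"translation":[[-0.034,0.022,0.4],[-0.034,0.022,0.843],[-0.034,0.022,0.843]],"delta_rot":[[0,0,0],[0,0,0],[0,0,0]],"claw":[0.7,0.7,0.7]}'
python3 -m pendant '{"translation":[[0,0,0.3],[0,0,0.6],[0,0,0.885],[0,0,0.885]],"delta_rot":[[0,0,0],[0,0,0],[0,0,0],[0,0,0]],"claw":[0.7,0.7,0.7,0.7]}'
python3 -m pendant '{"translation":[[0,0,0],[0,0,0],[0,0,0],[0,0,0],[0,0,0],[0,0,0]],"delta_rot":[[0,0,0],[0,0,0],[0,0,0],[0,0,0],[0,0,0],[0,0,0]],"claw":[0,0,0,0,0,0]}' 50
python3 -c "
from h import *
im=get_image('scene');cv2.imwrite('pics/c.png',cv2.resize(im['color'][130:280,80:300,::-1],None,fx=3,fy=3))"
```

```text
time_s: 5.78
ee_pos: [0.4213, -0.3414, 0.1254]
tool_rot: [[0.208, 0.978, -0.008], [0.978, -0.208, 0.009], [0.007, -0.009, -1.0]]
force: [-0.1, -0.0, -0.5]
width: 0.0602
gripper_force: 0.0
time_s: 6.28
ee_pos: [0.4232, -0.345, 0.0235]
tool_rot: [[0.209, 0.978, -0.002], [0.978, -0.209, 0.003], [0.002, -0.003, -1.0]]
force: [-0.3, 0.9, -0.1]
width: 0.0598
gripper_force: 0.0
time_s: 7.02
ee_pos: [0.4251, -0.3483, 0.0267]
tool_rot: [[0.211, 0.978, 0.004], [0.978, -0.211, -0.002], [-0.002, 0.004, -1.0]]
force: [0.9, 2.2, 5.4]
width: 0.0236
gripper_force: 48.8
```

View pics/c.png

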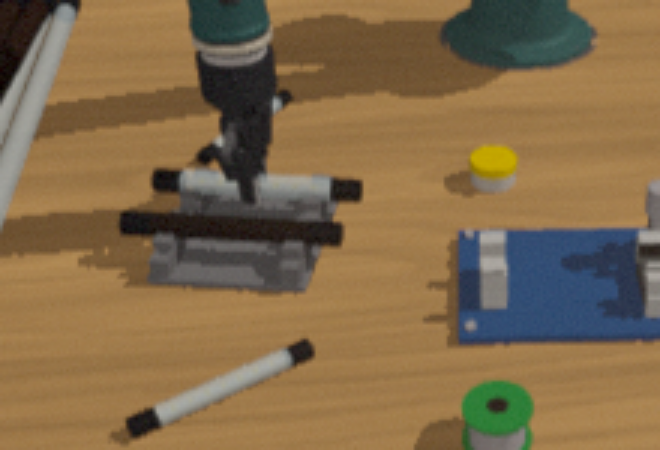

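Gripped: the fingers are closed around the clear tube's middle (crop 245,190). I'll lift it and measure how it sits in the hand.

```bash
python3 -m pendant '{"translation":[[0,0,-0.15],[0,0,-0.5],[0,0,-1],[0,0,-1],[0,0,-1]],"delta_rot":[[0,0,0],[0,0,0],[0,0,0],[0,0,0],[0,0,0]],"claw":[0,0,0,0,0]}'
python3 - <<'E'
from h import *
for n in("top","scene"):
    im=get_image(n);P=cloud(im);z=im["range_z"]>0
    m=z&(P[...,2]>.13)&(P[...,2]<.185)&(abs(P[...,0]-.425)<.07)&(abs(P[...,1]+.345)<.13)
    for s in(1,-1):
        # end caps: outermost points on each side
        t=(P-[.425,-.3483,0])@[.209,.978,0]
        k=m&(s*t>.05)
        q=P[k];print(n,s,k.sum(),"end",np.percentile(s*t[k],98) if k.any() else 0,q.mean(0),"ztop",np.percentile(q[:,2],90) if k.any() else 0)
o=get_obs();print(o["ee_pos"],o["tool_rot"],o["width"],o["gripper_force"],o["force"])
plan([.6036-.004,-.0275,.15],-5.2)
E
```

```text
time_s: 7.7
ee_pos: [0.4231, -0.3472, 0.1449]
tool_rot: [[0.211, 0.978, 0.001], [0.978, -0.211, -0.001], [-0.001, 0.001, -1.0]]
force: [-0.1, 0.5, -0.8]
width: 0.0233
gripper_force: 49.2
top 1 322 end 0.11575187186887761 [ 0.43827513 -0.26500751  0.17066577] ztop 0.17506862371664714
top -1 90 end 0.1032848284330365 [ 0.3962833  -0.42915599  0.16929422] ztop 0.17384497460069687
scene 1 192 end 0.11595049039926571 [ 0.44871835 -0.26678982  0.1631442 ] ztop 0.1709075861932556
scene -1 155 end 0.10455182973927592 [ 0.41529244 -0.42557495  0.16310719] ztop 0.17079402241275413
[ 0.42201233 -0.34619614  0.14254446] [[ 0.2104106   0.97761055 -0.00223617]
 [ 0.97761203 -0.21040642  0.00196409]
 [ 0.00144961 -0.00259937 -0.99999557]] 0.023241651459453578 49.24546837806702 [ 0.31809394 -0.50186825 -0.9017286 ]
t 7.8 pos [ 0.422  -0.3462  0.1425] j [-42.   6. 113.  -0.  62. -30.] 
 shift [ 2.908  0.888 -0.06 ] turn [-0.0008 -0.0005 -0.0386] F [ 0.3 -0.5 -0.9] w 0.0232 49.24546837806702
```

```bash
for i in 1 2 3; do python3 -m pendant '{"translation":[[0.4,0.12,0],[0.8,0.25,0],[0.957,0.298,0],[0.957,0.298,0]],"delta_rot":[[0,0,0],[0,0,0],[0,0,0],[0,0,0]],"claw":[0,0,0,0]}' >/dev/null; done
python3 -m pendant '{"translation":[[0,0,0],[0,0,0],[0,0,0],[0,0,0]],"delta_rot":[[0,0,-0.0386],[0,0,-0.0386],[0,0,-0.0386],[0,0,-0.0386]],"claw":[0,0,0,0]}'
python3 - <<'E'
from h import *
plan([.5991,-.0321,.075],-5.2)
yv=np.array([.0906,.996,0]);xv=np.array([.996,-.0906,0]);C=np.array([.6036,-.0275,0])
for n in("top","scene"):
    im=get_image(n);P=cloud(im);z=im["range_z"]>0
    q=P-C;a=q@xv;b=q@yv
    m=z&(P[...,2]>.12)&(P[...,2]<.185)&(abs(a)<.03)&(abs(b)<.15)
    for s in(1,-1):
        k=m&(s*b>.06);print(n,s,k.sum(),"end",np.percentile(s*b[k],98),"x",np.median(a[k]),a[k].mean(),"ztop",np.percentile(P[k][:,2],90))
    cv2.imwrite(f"pics/d_{n}.png",cv2.resize(im["color"][110:260,130:360,::-1],None,fx=3,fy=3,interpolation=cv2.INTER_CUBIC))
E
```

```text
time_s: 9.8
ee_pos: [0.6003, -0.0336, 0.1439]
tool_rot: [[0.092, 0.996, -0.0], [0.996, -0.092, -0.0], [-0.0, -0.0, -1.0]]
force: [0.2, -0.1, -1.4]
width: 0.0235
gripper_force: 49.3
t 9.8 pos [ 0.6003 -0.0336  0.1439] j [ -6.  11. 106.  -0.  63.  -0.] 
 shift [ 0.012 -0.011  0.575] turn [-0.      0.0001 -0.0005] F [ 0.2 -0.1 -1.4] w 0.0235 49.30699288845062
top 1 132 end 0.0893092428296797 x -0.006986020376819771 -0.006419953501363531 ztop 0.17332542268379797
top -1 237 end 0.11099764752226758 x -0.006538626561093799 -0.0062343453278707935 ztop 0.1735270307233454
scene 1 169 end 0.10756541951415324 x 0.008205560142186525 0.006581762130371792 ztop 0.17118828945462913
scene -1 189 end 0.11248659517326318 x 0.00784757113527608 0.0062206138742798255 ztop 0.1713853054039478
```

View pics/d_scene.png

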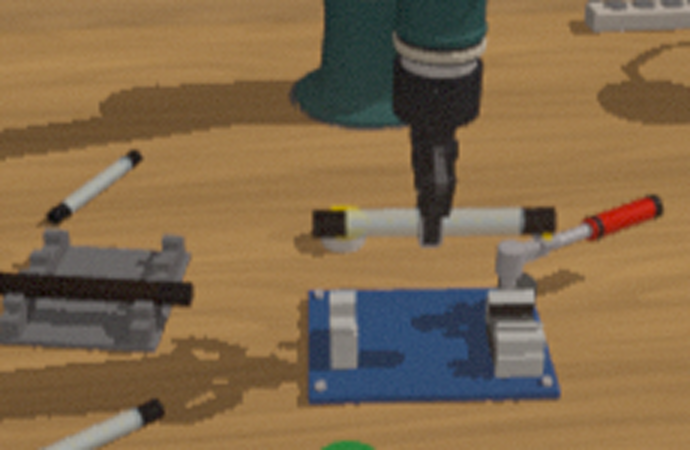

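The tube hangs over the vise and parallel to it, with its ends over the rest (crop 330,220) and over the jaws (540,222). I'll lower it.

```bash
python3 -m pendant '{"translation":[[0.02,-0.01,0.2],[0.02,-0.01,0.4],[0.02,-0.01,0.55],[0.02,-0.01,0.65],[0.02,-0.01,0.75],[0.02,-0.01,0.83],[0.02,-0.01,0.9],[0.02,-0.01,0.9]],"delta_rot":[[0,0,0],[0,0,0],[0,0,0],[0,0,0],[0,0,0],[0,0,0],[0,0,0],[0,0,0]],"claw":[0,0,0,0,0,0,0,0]}'
python3 - <<'E'
from h import *
plan([.5991,-.0321,.0315],-5.2)
im=get_image("scene");cv2.imwrite(f"pics/e.png",cv2.resize(im["color"][160:250,210:360,::-1],None,fx=5,fy=5,interpolation=cv2.INTER_CUBIC))
E
```

```text
time_s: 10.9
ee_pos: [0.5989, -0.0303, 0.0351]
tool_rot: [[0.091, 0.996, -0.001], [0.996, -0.091, 0.0], [-0.0, -0.001, -1.0]]
force: [0.3, -1.1, -2.1]
width: 0.0233
gripper_force: 49.3
t 10.9 pos [ 0.5989 -0.0303  0.0351] j [ -5.  18. 111.  -0.  51.  -0.] 
 shift [-0.015  0.003  0.03 ] turn [-0.0005  0.      0.    ] F [ 0.3 -1.1 -2.1] w 0.0233 49.30728793144226
```

View pics/e.png

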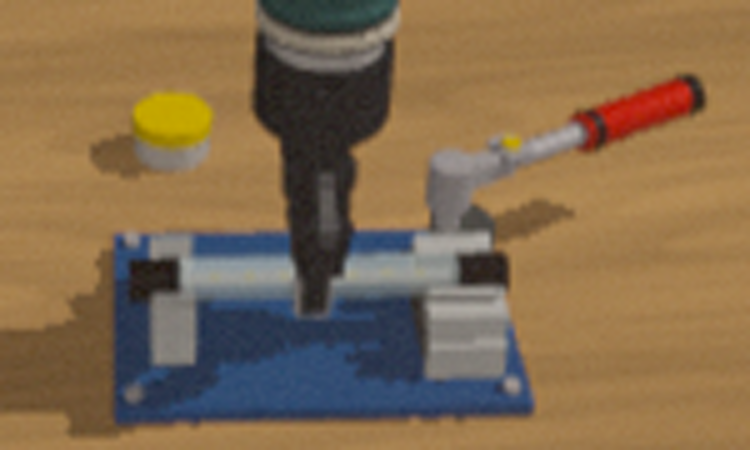

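It's between the jaws and over the rest with no contact force. Next: lower the last few millimetres, release and lift.

```bash
python3 -m pendant '{"translation":[[0,0,0.015],[0,0,0.03],[0,0,0.03],[0,0,0.03]],"delta_rot":[[0,0,0],[0,0,0],[0,0,0],[0,0,0]],"claw":[0,0,0,0]}'
python3 -m pendant '{"translation":[[0,0,0],[0,0,0],[0,0,0],[0,0,0],[0,0,0]],"delta_rot":[[0,0,0],[0,0,0],[0,0,0],[0,0,0],[0,0,0]],"claw":[0.15,0.3,0.5,0.6,0.6]}'
python3 -m pendant '{"translation":[[0,0,-0.2],[0,0,-0.5],[0,0,-1],[0,0,-1],[0,0,-1]],"delta_rot":[[0,0,0],[0,0,0],[0,0,0],[0,0,0],[0,0,0]],"claw":[0.6,0.6,0.6,0.6,0.6]}'
python3 - <<'E'
from h import *
yv=np.array([.0906,.996,0]);xv=np.array([.996,-.0906,0]);C=np.array([.6036,-.0275,0])
for n in("scene","top"):
    im=get_image(n);P=cloud(im);z=im["range_z"]>0;q=P-C;a=q@xv;b=q@yv
    r=[k for k in regions_of(n,"clear_tube_center") if (k["pixels"]&(abs(a)<.04)&(abs(b)<.15)).sum()>60]
    for k in r:
        m=z&k["pixels"]&(abs(a)<.04)&(abs(b)<.15)
        print(n,k["score"],m.sum(),"y",np.percentile(b[m],[1,99]),"x",np.median(a[m&(b>.03)]),np.median(a[m&(b<-.03)]),"ztop",[np.percentile(P[...,2][m&(s*b>.06)],90) for s in(1,-1)])
    # wrench
    hsv=cv2.cvtColor(im["color"],cv2.COLOR_RGB2HSV)
    m=z&((hsv[...,0]<8)|(hsv[...,0]>172))&(hsv[...,1]>150)&(P[...,2]>.06)&(P[...,2]<.11)&(abs(P[...,0]-.5)<.1)&(P[...,1]>.09)&(P[...,1]<.26)
    w=P[m][:,:2].astype(np.float32);print("grip",m.sum(),cv2.minAreaRect(w),P[m].mean(0), np.percentile(P[m][:,2],95))
    cv2.imwrite(f"pics/f_{n}.png",cv2.resize(im["color"][130:250,120:360,::-1],None,fx=3,fy=3,interpolation=cv2.INTER_CUBIC))
plan([.51,.19,.2],0)
E
```

```text
time_s: 11.45
ee_pos: [0.5996, -0.0304, 0.0324]
tool_rot: [[0.091, 0.996, 0.0], [0.996, -0.091, -0.0], [0.0, 0.0, -1.0]]
force: [0.8, 0.4, -1.1]
width: 0.0233
gripper_force: 49.3
time_s: 12.08
ee_pos: [0.5996, -0.0304, 0.0324]
tool_rot: [[0.091, 0.996, 0.0], [0.996, -0.091, -0.0], [0.0, 0.0, -1.0]]
force: [0.2, 0.4, 0.2]
width: 0.0512
gripper_force: 0.0
time_s: 12.7
ee_pos: [0.5995, -0.0304, 0.1526]
tool_rot: [[0.091, 0.996, 0.001], [0.996, -0.091, -0.0], [0.0, 0.001, -1.0]]
force: [-0.7, 0.1, -0.4]
width: 0.0513
gripper_force: 0.0
scene 0.97 575 y [-0.10801468  0.10714748] x 0.005265683907272878 0.006098517043125928 ztop [np.float64(0.05949896663018104), np.float64(0.0598431819896136)]
grip 157 ((0.5069063901901245, 0.19439703226089478), (0.022841010242700577, 0.08936427533626556), 25.902469635009766) [0.50919125 0.19576049 0.09173528] 0.09739008993941412
top 0.9 511 y [-0.10825475  0.10875476] x -0.005475781082552214 -0.007919808853525681 ztop [np.float64(0.06233231681042715), np.float64(0.06204755045423416)]
grip 333 ((0.5003199577331543, 0.19283103942871094), (0.02591170184314251, 0.08582475781440735), 24.412220001220703) [0.49824462 0.1936966  0.09498255] 0.10053448096298659
t 12.9 pos [ 0.5981 -0.0303  0.1502] j [ -5.  11. 106.  -0.  63.  -0.] 
 shift [ 1.762 -0.899 -0.412] turn [-0.0012 -0.     -0.0289] F [-0.8 -0.7 -0.5] w 0.0512 0.0
```

View pics/f_scene.png

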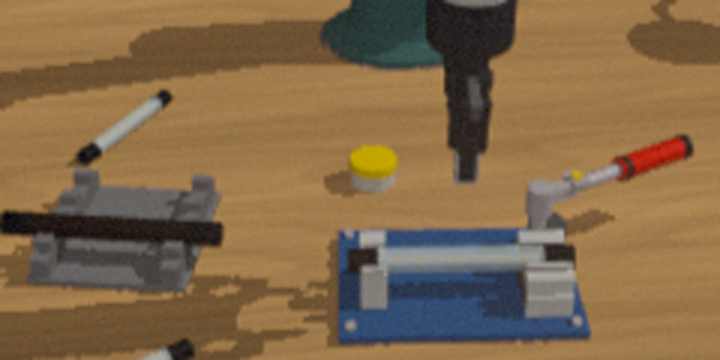

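The tube lies seated and released between the jaws and on the rest (crop 350–575, 250–265). The wrench is at cam ≈ 0.1. Next I'll bring the closed fingers to the anticlockwise side of the handle.

```bash
for i in 1 2; do python3 -m pendant '{"translation":[[0.4,-0.32,0],[0.82,-0.655,0],[0.82,-0.655,0],[0.82,-0.655,0]],"delta_rot":[[0,0,0],[0,0,0],[0,0,0],[0,0,0]],"claw":[0,0,0,0]}' 60 >/dev/null; done
python3 -m pendant '{"translation":[[0,0,0],[0,0,0],[0,0,0],[0,0,0]],"delta_rot":[[0,0,-0.05],[0,0,-0.1],[0,0,-0.157],[0,0,-0.157]],"claw":[0,0,0,0]}' 
python3 -c "
from h import *
plan([.459,.18,.068],23)"
```

```text
time_s: 14.4
ee_pos: [0.4622, 0.1782, 0.1523]
tool_rot: [[-0.387, 0.922, 0.0], [0.922, 0.387, -0.0], [-0.001, 0.0, -1.0]]
force: [-0.7, 1.0, 0.4]
width: -0.0001
gripper_force: 0.0
t 14.4 pos [0.4622 0.1782 0.1523] j [ 18.  -1. 118.  -0.  62.  -5.] 
 shift [ 0.024 -0.019  0.702] turn [ 0.      0.0002 -0.0011] F [-0.7  1.   0.4] w -0.0001 0.0
```

```bash
python3 -m pendant '{"translation":[[0.024,-0.019,0.35],[0.024,-0.019,0.7],[0.024,-0.019,0.7],[0.024,-0.019,0.7]],"delta_rot":[[0,0,0],[0,0,0],[0,0,0],[0,0,0]],"claw":[0,0,0,0]}'
cat >> h.py <<'E'
def arc(thetas,fold=0,d=.0275,z=.068):
    S=np.array([.559,.0595,z]);u=lambda t:np.array([np.cos(np.deg2rad(t)),np.sin(np.deg2rad(t)),0])
    for t in thetas:
        f=np.rad2deg(fold);g=S+.045*u(t)+.105*u(t-f)-d*u(t-f-90)
        print("theta",t);plan(g,t-f-90)
E
python3 -c "
from h import *
arc([112,106,100,94,88,82,76])"
```

```text
time_s: 14.9
ee_pos: [0.4589, 0.1814, 0.0694]
tool_rot: [[-0.39, 0.921, 0.001], [0.921, 0.39, 0.0], [-0.0, 0.001, -1.0]]
force: [0.7, -0.3, 0.8]
width: 0.0001
gripper_force: 0.0
theta 112
t 14.9 pos [0.4589 0.1814 0.0694] j [ 19.   5. 123.  -0.  53.  -4.] 
 shift [-0.007  0.164  0.012] turn [0.0004 0.0001 0.0052] F [ 0.7 -0.3  0.8] w 0.0001 0.0
theta 106
t 14.9 pos [0.4589 0.1814 0.0694] j [ 19.   5. 123.  -0.  53.  -4.] 
 shift [0.008 0.296 0.012] turn [0.0004 0.     0.0385] F [ 0.7 -0.3  0.8] w 0.0001 0.0
theta 100
t 14.9 pos [0.4589 0.1814 0.0694] j [ 19.   5. 123.  -0.  53.  -4.] 
 shift [0.009 0.429 0.013] turn [0.0004 0.     0.0718] F [ 0.7 -0.3  0.8] w 0.0001 0.0
theta 94
t 14.9 pos [0.4589 0.1814 0.0694] j [ 19.   5. 123.  -0.  53.  -4.] 
 shift [-0.003  0.561  0.013] turn [0.0004 0.     0.1052] F [ 0.7 -0.3  0.8] w 0.0001 0.0
theta 88
t 14.9 pos [0.4589 0.1814 0.0694] j [ 19.   5. 123.  -0.  53.  -4.] 
 shift [-0.03   0.692  0.013] turn [ 0.0004 -0.      0.1385] F [ 0.7 -0.3  0.8] w 0.0001 0.0
theta 82
t 14.9 pos [0.4589 0.1814 0.0694] j [ 19.   5. 123.  -0.  53.  -4.] 
 shift [-0.07   0.818  0.013] turn [ 0.0004 -0.      0.1718] F [ 0.7 -0.3  0.8] w 0.0001 0.0
theta 76
t 14.9 pos [0.4589 0.1814 0.0694] j [ 19.   5. 123.  -0.  53.  -4.] 
 shift [-0.123  0.94   0.013] turn [ 4.000e-04 -1.000e-04  2.052e-01] F [ 0.7 -0.3  0.8] w 0.0001 0.0
```

```bash
python3 -m pendant '{"translation":[[0,0.16,0.01],[0,0.23,0.01],[0.008,0.296,0.01],[0.009,0.36,0.01],[0.009,0.43,0.01],[0.003,0.5,0.01],[-0.003,0.56,0.01],[-0.003,0.56,0.01]],"delta_rot":[[0,0,0.005],[0,0,0.02],[0,0,0.038],[0,0,0.055],[0,0,0.072],[0,0,0.09],[0,0,0.105],[0,0,0.105]],"claw":[0,0,0,0,0,0,0,0]}'
cat > g.py <<'E'
from h import *
# handle's direction from the red colour, both cameras
for n in("scene","top"):
    im=get_image(n);P=cloud(im);z=im["range_z"]>0
    hsv=cv2.cvtColor(im["color"],cv2.COLOR_RGB2HSV)
    m=z&((hsv[...,0]<8)|(hsv[...,0]>172))&(hsv[...,1]>150)&(P[...,2]>.07)&(P[...,2]<.11)&(P[...,0]>.4)&(P[...,0]<.75)&(P[...,1]>.09)&(P[...,1]<.27)
    w=P[m][:,:2].astype(np.float32);l=cv2.fitLine(w,cv2.DIST_HUBER,0,.001,.001).ravel();c=(w.min(0)+w.max(0))/2
    r=c-[.5593+(.0018 if n=="scene" else -.0018),.0595]
    print(n,m.sum(),"ctr",c.round(4),"line deg",np.rad2deg(np.arctan2(l[1],l[0])).round(1)%180,"bearing",np.rad2deg(np.arctan2(r[1],r[0])).round(1),np.hypot(*r).round(3))
    cv2.imwrite(f"pics/g_{n}_{get_obs()['time_s']:.2f}.png",cv2.resize(im["color"][130:250,120:360,::-1],None,fx=3,fy=3,interpolation=cv2.INTER_CUBIC))
E
python3 g.py; python3 -c "
from h import *
arc([90,86,82,78,74])"; ls pics
```

```text
time_s: 15.9
ee_pos: [0.5218, 0.2081, 0.0696]
tool_rot: [[-0.072, 0.997, 0.004], [0.997, 0.072, 0.001], [0.001, 0.004, -1.0]]
force: [0.6, 0.0, 0.8]
width: -0.0002
gripper_force: 0.0
scene 187 ctr [0.5455 0.2045] line deg 94.5 bearing 96.1 0.146
top 120 ctr [0.5477 0.18  ] line deg 75.1 bearing 94.7 0.121
theta 90
t 16.0 pos [0.5209 0.2079 0.0688] j [ 19.  12. 115.  -0.  53.  15.] 
 shift [0.007 0.089 0.007] turn [ 0.0009 -0.0003  0.0232] F [-0.7 -0.9 -0. ] w -0.0002 0.0
theta 86
t 16.0 pos [0.5209 0.2079 0.0688] j [ 19.  12. 115.  -0.  53.  15.] 
 shift [0.014 0.178 0.007] turn [ 0.0009 -0.0003  0.0454] F [-0.7 -0.9 -0. ] w -0.0002 0.0
theta 82
t 16.0 pos [0.5209 0.2079 0.0688] j [ 19.  12. 115.  -0.  53.  15.] 
 shift [0.014 0.266 0.008] turn [ 0.0009 -0.0003  0.0676] F [-0.7 -0.9 -0. ] w -0.0002 0.0
theta 78
t 16.0 pos [0.5209 0.2079 0.0688] j [ 19.  12. 115.  -0.  53.  15.] 
 shift [0.008 0.355 0.008] turn [ 0.0009 -0.0004  0.0899] F [-0.7 -0.9 -0. ] w -0.0002 0.0
theta 74
t 16.0 pos [0.5209 0.2079 0.0688] j [ 19.  12. 115.  -0.  53.  15.] 
 shift [-0.004  0.443  0.008] turn [ 0.0009 -0.0004  0.1121] F [-0.7 -0.9 -0. ] w -0.0002 0.0
a.png
b.png
c.png
d_scene.png
d_top.png
e.png
f_scene.png
f_top.png
g_scene_15.95.png
g_top_16.00.png
scene0.png
top0.png
```

```bash
python3 -m pendant '{"translation":[[0.007,0.09,0.006],[0.012,0.14,0.006],[0.014,0.18,0.006],[0.014,0.225,0.006],[0.014,0.266,0.006],[0.012,0.31,0.006],[0.008,0.355,0.006],[0.008,0.355,0.006]],"delta_rot":[[0,0,0.023],[0,0,0.034],[0,0,0.045],[0,0,0.056],[0,0,0.067],[0,0,0.078],[0,0,0.09],[0,0,0.09]],"claw":[0,0,0,0,0,0,0,0]}'
python3 g.py; python3 -c "
from h import *
arc([76,74,72,70,68,66,64])"|grep -E 'shift|pos'
```

```text
time_s: 17.0
ee_pos: [0.5627, 0.2115, 0.0663]
tool_rot: [[0.209, 0.978, 0.001], [0.978, -0.209, -0.0], [-0.0, 0.001, -1.0]]
force: [-0.2, 0.5, -0.9]
width: 0.0
gripper_force: 0.0
scene 208 ctr [0.5919 0.2   ] line deg 77.9 bearing 77.6 0.144
top 141 ctr [0.582  0.1801] line deg 71.5 bearing 78.5 0.123
t 17.1 pos [0.5623 0.2114 0.0663] j [ 18.  16. 110.  -0.  54.  30.] 
 shift [ 0.013  0.051 -0.014] turn [0.0002 0.0001 0.011 ] F [-0.7  0.2  0.4] w 0.0004 0.0
t 17.1 pos [0.5623 0.2114 0.0663] j [ 18.  16. 110.  -0.  54.  30.] 
 shift [ 0.019  0.095 -0.014] turn [0.0002 0.     0.0221] F [-0.7  0.2  0.4] w 0.0004 0.0
t 17.1 pos [0.5623 0.2114 0.0663] j [ 18.  16. 110.  -0.  54.  30.] 
 shift [ 0.023  0.139 -0.014] turn [0.0002 0.     0.0332] F [-0.7  0.2  0.4] w 0.0004 0.0
t 17.1 pos [0.5623 0.2114 0.0663] j [ 18.  16. 110.  -0.  54.  30.] 
 shift [ 0.026  0.183 -0.014] turn [0.0002 0.     0.0443] F [-0.7  0.2  0.4] w 0.0004 0.0
t 17.1 pos [0.5623 0.2114 0.0663] j [ 18.  16. 110.  -0.  54.  30.] 
 shift [ 0.027  0.227 -0.014] turn [0.0002 0.     0.0554] F [-0.7  0.2  0.4] w 0.0004 0.0
t 17.1 pos [0.5623 0.2114 0.0663] j [ 18.  16. 110.  -0.  54.  30.] 
 shift [ 0.027  0.272 -0.014] turn [0.0002 0.     0.0665] F [-0.7  0.2  0.4] w 0.0004 0.0
t 17.1 pos [0.5623 0.2114 0.0663] j [ 18.  16. 110.  -0.  54.  30.] 
 shift [ 0.025  0.316 -0.014] turn [0.0002 0.     0.0776] F [-0.7  0.2  0.4] w 0.0004 0.0
```

```bash
python3 -m pendant '{"translation":[[0.013,0.05,0],[0.019,0.095,0],[0.023,0.14,0],[0.026,0.183,0],[0.027,0.227,0],[0.027,0.227,0]],"delta_rot":[[0,0,0.011],[0,0,0.022],[0,0,0.033],[0,0,0.044],[0,0,0.055],[0,0,0.055]],"claw":[0,0,0,0,0,0]}'
python3 -m pendant '{"translation":[[0,0.025,0],[0,0.025,0]],"delta_rot":[[0,0,0.006],[0,0,0.006]],"claw":[0,0]}' | grep -E 'ee_pos|force'
python3 -m pendant '{"translation":[[0,0.025,0],[0,0.025,0]],"delta_rot":[[0,0,0.006],[0,0,0.006]],"claw":[0,0]}' | grep -E 'ee_pos|force'
python3 g.py; python3 -c "
from h import *
arc([66,65,64,62])"|grep -E 'shift|pos'
```

```text
time_s: 17.85
ee_pos: [0.5904, 0.2092, 0.0666]
tool_rot: [[0.374, 0.927, 0.002], [0.927, -0.374, 0.0], [0.001, 0.001, -1.0]]
force: [-0.2, 0.4, -0.0]
width: -0.0001
gripper_force: 0.0
ee_pos: [0.5926, 0.2082, 0.0667]
force: [-0.5, 1.3, -0.3]
gripper_force: 0.2
ee_pos: [0.5952, 0.2069, 0.0666]
force: [-0.6, 0.5, 0.8]
gripper_force: 0.4
scene 216 ctr [0.6264 0.1895] line deg 65.4 bearing 63.3 0.145
top 139 ctr [0.6086 0.1722] line deg 66.7 bearing 65.6 0.124
t 18.45 pos [0.595  0.2067 0.0665] j [ 17.  19. 106.  -0.  55.  41.] 
 shift [ 0.007 -0.005 -0.012] turn [ 0.0002  0.     -0.0005] F [-0.4  1.2  0.6] w -0.0002 0.2677847631275654
t 18.45 pos [0.595  0.2067 0.0665] j [ 17.  19. 106.  -0.  55.  41.] 
 shift [ 0.011  0.017 -0.012] turn [0.0002 0.     0.0051] F [-0.4  1.2  0.6] w -0.0002 0.2677847631275654
t 18.45 pos [0.595  0.2067 0.0665] j [ 17.  19. 106.  -0.  55.  41.] 
 shift [ 0.015  0.039 -0.012] turn [ 0.0002 -0.      0.0106] F [-0.4  1.2  0.6] w -0.0002 0.2677847631275654
t 18.45 pos [0.595  0.2067 0.0665] j [ 17.  19. 106.  -0.  55.  41.] 
 shift [ 0.02   0.083 -0.012] turn [ 0.0002 -0.      0.0217] F [-0.4  1.2  0.6] w -0.0002 0.2677847631275654
```

```bash
p(){ grep -E 'ee_pos|^force|gripper_force'|tr '\n' ' ';echo; }
python3 -m pendant '{"translation":[[0.003,0.02,0],[0.003,0.02,0]],"delta_rot":[[0,0,0.005],[0,0,0.005]],"claw":[0,0]}' | p
python3 -m pendant '{"translation":[[0.003,0.02,0],[0.003,0.02,0]],"delta_rot":[[0,0,0.005],[0,0,0.005]],"claw":[0,0]}' | p
python3 -m pendant '{"translation":[[0.003,0.02,0],[0.003,0.02,0]],"delta_rot":[[0,0,0.005],[0,0,0.005]],"claw":[0,0]}' | p
```

```text
ee_pos: [0.5972, 0.2061, 0.0665] force: [-0.5, 1.7, 0.6] gripper_force: 0.8 
ee_pos: [0.5981, 0.206, 0.0664] force: [-6.1, 2.5, 3.7] gripper_force: 3.3 
ee_pos: [0.599, 0.2059, 0.0663] force: [-9.7, 4.6, 7.2] gripper_force: 5.8
```

```bash
p(){ grep -E 'ee_pos|^force|gripper_force'|tr '\n' ' ';echo; }
python3 -m pendant '{"translation":[[0.004,0.022,0],[0.009,0.044,0],[0.014,0.066,0],[0.018,0.088,0],[0.018,0.088,0]],"delta_rot":[[0,0,0.008],[0,0,0.016],[0,0,0.024],[0,0,0.032],[0,0,0.032]],"claw":[0,0,0,0,0]}' | p
python3 g.py
```

```text
ee_pos: [0.6093, 0.2034, 0.0663] force: [-9.9, 5.9, 6.3] gripper_force: 6.0 
scene 226 ctr [0.6383 0.1843] line deg 57.9 bearing 58.3 0.147
top 135 ctr [0.6174 0.168 ] line deg 57.0 bearing 61.1 0.124
```

```bash
p(){ grep -E 'ee_pos|^force|gripper_force'|tr '\n' ' ';echo; }
python3 -m pendant '{"translation":[[0.004,0.022,0],[0.008,0.044,0],[0.012,0.066,0],[0.013,0.075,0],[0.013,0.075,0],[0.013,0.075,0]],"delta_rot":[[0,0,0.008],[0,0,0.016],[0,0,0.023],[0,0,0.026],[0,0,0.026],[0,0,0.026]],"claw":[0,0,0,0,0,0]}' | p
python3 g.py; ls -t pics|head -2
```

```text
ee_pos: [0.6178, 0.2004, 0.0663] force: [-9.5, 6.3, 5.8] gripper_force: 6.2 
scene 225 ctr [0.6463 0.1776] line deg 54.0 bearing 54.2 0.146
top 139 ctr [0.6232 0.1639] line deg 64.8 bearing 57.8 0.123
g_top_20.77.png
g_scene_20.73.png
```

```bash
p(){ grep -E 'ee_pos|^force|gripper_force'|tr '\n' ' ';echo; }
python3 -m pendant '{"translation":[[0,-0.03,0],[0,-0.07,0],[0,-0.11,0],[0,-0.15,0],[0,-0.2,0],[0,-0.3,0],[0,-0.45,0],[0,-0.6,0]],"delta_rot":[[0,0,0],[0,0,0],[0,0,0],[0,0,0],[0,0,0],[0,0,0],[0,0,0],[0,0,0]],"claw":[0,0,0,0,0,0,0,0]}' | p
python3 -m pendant '{"translation":[[0,0,0],[0,0,-0.5],[0,0,-1],[0,0,-1],[0,0,-1]],"delta_rot":[[0,0,0],[0,0,0],[0,0,0],[0,0,0],[0,0,0]],"claw":[0,0,0,0,0]}' | p
python3 -m pendant '{"translation":[[-0.4,-0.5,0],[-0.8,-1,0],[-0.8,-1,0],[-0.8,-1,0]],"delta_rot":[[0,0,0],[0,0,0],[0,0,0],[0,0,0]],"claw":[0,0,0,0]}' | p
python3 g.py; cp $(ls -t pics/g_scene*|head -1) pics/h.png; cp $(ls -t pics/g_top*|head -1) pics/i.png
python3 - <<'E'
from h import *
yv=np.array([.0906,.996,0]);xv=np.array([.996,-.0906,0]);C=np.array([.6036,-.0275,0])
for n in("scene","top"):
    im=get_image(n);P=cloud(im);z=im["range_z"]>0;q=P-C;a=q@xv;b=q@yv
    for k in regions_of(n,"clear_tube_center"):
        m=z&k["pixels"]&(abs(a)<.04)&(abs(b)<.15)
        if m.sum()>60: print(n,k["score"],"y",np.percentile(b[m],[1,99]),"x",np.median(a[m&(b>.03)]),np.median(a[m&(b<-.03)]),"ztop",[np.percentile(P[...,2][m&(s*b>.06)],90) for s in(1,-1)])
E
```

```text
ee_pos: [0.5626, 0.2427, 0.0665] force: [-0.4, 0.4, 0.1] gripper_force: 0.0 
ee_pos: [0.5635, 0.2419, 0.1867] force: [-0.1, 0.2, 0.2] gripper_force: 0.0 
ee_pos: [0.4066, 0.2372, 0.1839] force: [0.9, -0.4, 0.5] gripper_force: 0.0 
scene 219 ctr [0.6284 0.1889] line deg 65.4 bearing 62.5 0.146
top 311 ctr [0.6186 0.1927] line deg 65.6 bearing 65.4 0.147
scene 0.63 y [-0.10650173  0.1064093 ] x 0.009224963255939567 0.010091527103022031 ztop [np.float64(0.05951062819772113), np.float64(0.05995072996825639)]
top 0.79 y [-0.10616946  0.10937852] x -0.0030248745068460993 -0.004287242340944746 ztop [np.float64(0.06256937230979345), np.float64(0.06194834028687473)]
  return _methods._mean(a, axis=axis, dtype=dtype,
  ret = ret.dtype.type(ret / rcount)
Traceback (most recent call last):
IndexError: index -1 is out of bounds for axis 0 with size 0
```

View pics/h.png

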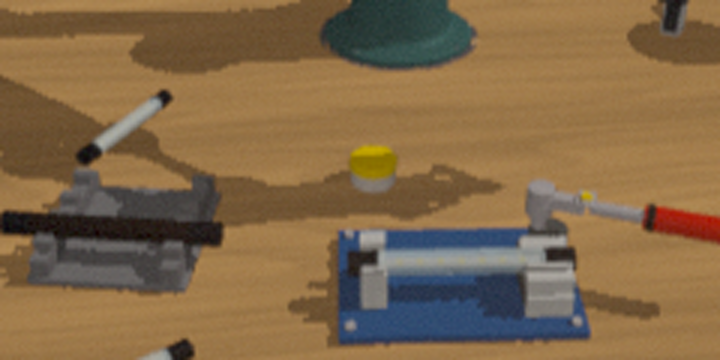

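View pics/i.png

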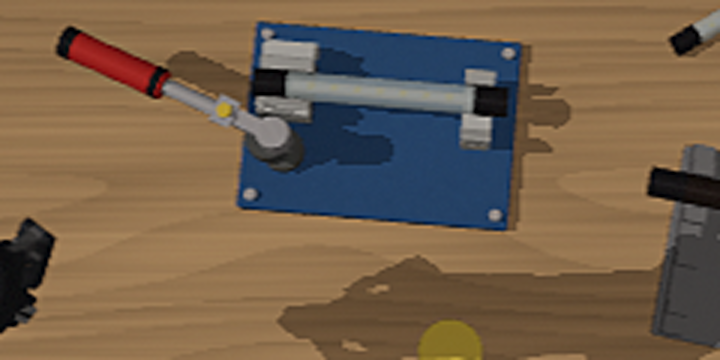

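Both views show the handle straight at 65.5° (cam at its end), the jaws closed on the tube, the tube flat and centred, and the robot clear. Handing in.

```bash
python3 -c "
from rig import *
print(close_job())"
```

```text
the job is handed in; nothing more can be done
None
```

The clear tube is clamped in the vise, and the wrench was broken over to a fold of about 0.19 rad and has sprung straight. The smoked tube, spool and tin were not touched. The job is handed in, but no verdict was returned.

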